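# Feed a flat through the guard slot of an air punch and hold it on the end stop

## Task

Get the aluminium flat ready for punching: first swing the yellow stock support of the punch press out until it clicks home in its detent, then take the bright aluminium bar from the wooden stand and feed one end straight through the slot in the press guard, over the die, until it pushes the red stop pin well in. Finish while still gripping the bar there with the pin pressed in (the press may only fire while the stock is held on its stop), and leave the dark steel bar, the hammer, the oil can and the blue tray alone.

Things in the scene. Friction and masses are not known exactly. Their poses are not given: they have to be found in the camera images.
- press: Green C-frame punch press. Origin on the bench under the punch. In mm: base x -70..170, y -55..55, 35 high; column x 100..160, y -22..22; head x -40..160, y -30..30, z 190..252, air cylinder on it to z 303. Clear guard 155 high at x -67, y -58, y 90. Stock lies flat and is fed along +y with its centre line at x 0, through the slot in the guard's -y side, over the die (top z 78), to the red pin.
- slot (a point): Centre of the feed slot, 10 mm inside its lips (press x 0, y -55, z 85 mm). Slot 34 mm wide (x) and 10 mm high (sill z 80, top z 90) in a steel frame 8 mm thick; yellow lips on its outer side flare at 45 degrees, 9 mm long, to a mouth about 52 x 28 mm. Axes as the press.
- stop_pin (a joint): Travel of the spring-loaded red stop pin of the end switch, in m along the press's +y: 0 out, 0.008 bottomed. It pushes back with 3 N at first, 5 N at half travel and 7 N at the bottom, so it comes out again if the bar is let go.
- stop_face (a point): Centre of the red face of the stop pin (18 mm across) that the bar's end meets; with the pin out it is at press x 0, y 36, z 87 mm. It moves with the pin.
- support_arm (a joint): Angle (rad) of the yellow swing-out support about its upright hinge: 0 folded back along the base, 1.31 fully out (its end), in line below the slot. Swings out clockwise seen from above, with light friction; stays where left. From 0.9 it rides onto a spring plunger (1.2 N at the ball); past 1.16 it snaps on to 1.31 and is held; 1 N at the ball pulls it out again.
- support_ball (a point): Top of the steel ball on the support's head: 80 mm above the bench (level with the slot's sill), 166 mm from the hinge axis. Round it a steel cup 28 mm across, z 58..74 mm, to pinch from above, on a 20 mm post; the yellow arm below is 24 mm wide, z 24..36 mm. With the support out it is at press x 0, y -255 mm.
- support_hinge (a point): A point on the support's upright hinge axis, 30 mm above the bench (press x -20, y -90 mm).
- bar: Bright aluminium flat bar, 360 x 30 x 8 mm, 0.16 to 0.30 kg. Origin at the centre of its underside, x along its length, z up; both ends are alike. It lies flat across the wooden stand, underside 50 mm above the bench.
- steel_bar: Dark steel flat bar, 300 x 40 x 10 mm, lying beside the aluminium one on the stand, about 100 mm away (centre to centre). Which lies on which side varies. Leave it alone. Origin at the centre of its underside, x along its length.
- stock_stand: Fixed wooden stand: a base 210 x 190 x 14 mm and two rails along y at x = -85 and 85 mm (22 mm wide, top at z 50 mm, with 10 mm end stops at y -90 and 90). Origin at the centre of its underside. The bars lie along its x, free underneath between the rails.
- oil_can: Oil can, 64 mm across, 130 mm high, standing on the bench. Leave alone. Origin at the centre of its underside.
- hammer: Hammer, 280 mm long, lying on the bench to the right of the stand. Leave alone. Origin near its middle, x along the handle.
- blank_tray: Blue plastic tray, 130 x 170 x 45 mm, on the bench left of the press. Leave alone. Origin at the centre of its underside.

How it is judged:
On the way, in this order (a step that is already met when the one before it is completed fails the run):
1. the stock support is swung out and seated in its end detent (value of joint support_arm above 1.26 rad and velocity of joint support_arm below 0.2 rad/s), for 0.2 s.
2. with the support seated, one end of the aluminium bar is at least 20 mm through the guard slot (value of joint support_arm above 1.26 rad and y of bar in the frame of press above -0.215 m and x of bar in the frame of press between -0.012 and 0.012 m and angle between the x axis of bar and the y axis of press, either way round below 0.06 rad and z of bar in the frame of press between 0.07 and 0.09 m), for 0.1 s.
At the end, for the whole second after the job is handed in: Support seated (over 1.26 rad). Aluminium bar at rest through the slot, flat, within 0.06 rad of straight, centre within 12 mm of the feed line, its end on the stop pin with the pin pressed in over 3 mm of its 8, and still gripped (finger force over 3 N) (value of joint support_arm above 1.26 rad and value of joint stop_pin above 0.003 m and x of bar in the frame of press between -0.012 and 0.012 m and angle between the x axis of bar and the y axis of press, either way round below 0.06 rad and y of bar in the frame of press between -0.1425 and -0.132 m and z of bar in the frame of press between 0.076 and 0.086 m and contact force between the fingers and bar above 3 N and linear speed of bar below 0.03 m/s); the arm keeps its last pose, push and grip.
It fails at once if the steel bar is shifted more than 20 mm (distance of steel_bar from where it was at the start of the episode above 0.02 m).
It fails at once if the oil can is shifted more than 20 mm (distance of oil_can from where it was at the start of the episode above 0.02 m).
It fails at once if the hammer is shifted more than 20 mm (distance of hammer from where it was at the start of the episode above 0.02 m).
It fails at once if the blue tray is shifted more than 20 mm (distance of blank_tray from where it was at the start of the episode above 0.02 m).
It also fails if it takes over 72 s, if anything falls off the work surface, if the arm or the gripper's body presses on something with over 40 N, if the wrist force passes 120 N, or if a joint passes its speed limit or range.

## Robot

A 6-joint arm with a two-finger parallel gripper is mounted at the origin on the work surface. World frame = base frame: x ahead of the robot, y to its left, z up, the work surface at z = 0. Lengths are in m, angles in rad, forces in N, time in s.
With the tool pointing down it reaches from about 0.4 to 0.825 m from the base axis. Payload 7 kg.
Tool frame: the origin (TCP) lies on the centre line of the jaws, within the pads' length; the fingertips stand 22 mm ahead of it and the grasp point (between the pads) lies 3 mm ahead of it; z points along the fingers, y is the line along which they close (so a half turn about z gives the same grasp; the last joint's range is limited). The gripper opens to 88 mm and grips with 3 to 60 N. Pads are 19 mm wide; open, the fingers measure 130 mm over their backs; the gripper's body (78 mm by 193 mm) begins 47 mm behind the grasp point.
Start: joints at [1.413, 0.359, 0.012, 0, -1.224, -0.288], TCP at [0.291, 0.609, 0.249] pointing down, gripper open.
Joint ranges: [-3.07, 3.07], [-1.43, 2.12], [-1.02, 1.25], [-3.03, 1.67], [-3.05, -0], [-3.03, 3.03]. Speed limits (rad/s): [2.39, 2.39, 3.01, 3.14, 3.14, 3.14].

## Interface

Orientations are given as [roll, pitch, yaw] about the fixed x, y, z axes, in that order (R = Rz(yaw) Ry(pitch) Rx(roll)).
In Python, from station import monitor, viewer, order gives the robot as it stands. The module is installed in compiled form; this text tells all that it offers.
- The arm moves only by the tool servo_tool, never from a script. Its argument "targets" is a list of rows, each an object with "angular": the turn, a rotation vector about the tool's x, y, z in degrees, a list of three; "xyz": the shift along the tool's x, y, z in cm, a list of three; "claw": the finger opening in cm, from 0 to 8.76. A call has 1 to 20 rows; each row shifts and turns the commanded pose from where the row before left it, along the tool's axes as they then stand; what a row does not reach is not made up. A row lasts 1/10 s, in which the tool goes at most 50 mm and 8.59 degrees, less where a joint would pass 70% of its speed; a pose out of reach is approached as far as the arm can. A call is refused whole if a number of a shift passes 5 or a number of a turn 8.59, either way. A call with a gripper value outside its range is refused whole. The fingers move at their own pace and stop on an object; "force" is the grip in N (left out, the last holds). Time passes only in rows, so rows that do not move let the fingers close. It gives the time, the measured TCP pose, the force, the opening and the grip force at its end, in the units of the state.
- monitor.get_state(): the state, without advancing time (a new reading comes with each control period).
- viewer.grab_frame(name): name is "scene" or "top" or "wrist"; returns a dict with "color" (400x640x3 uint8, blue, green, red), "fovy" (degrees; the focal length in pixels is half the picture's height over the tangent of half this angle, whatever the lens; pixels are square), "cx", "cy" (the principal point, pixels), "R" (3x3) and "t" (3): a world point X has camera coordinates R X + t. Camera axes: x right, y down, z forward; pixel columns grow to the right and rows downward; lengths in m; the calibration is good to about 2 mm. A picture is of the moment at which its call begins. There is no depth.
- order.job_done(): hands the job in; it is judged then, once.
The state is a dict: "t": time; "q": joint angles; "qd": joint speeds; "joint_efforts": joint torques, N m; "eef_pos": TCP position; "ee_rot": TCP orientation; "force": force on the tool from outside, world axes, zero at the start; "moment": the same for the moment, N m; "width": finger opening in m; "gripper_force": force on a finger pad.
Only numpy, scipy, OpenCV 4.12 (cv2) and the standard library are available. Lean on these libraries where they do the work, as an engineer would, in place of code of your own. Each camera call takes 0.05 s, during which the arm holds its last target. There are 200 camera calls.

## Working session

There is one attempt and no reset: what is moved stays moved. The work goes in short steps, Python scripts to look and compute and a tool call to move; the robot and the scene stay as the last step left them, time stands still between calls to the robot, and variables do not carry over. Pictures are saved under pics/ and viewed, at most 10 in all, crops included, and the job is handed in when it is done.

Besides the shell and the picture viewer there is one more tool, called after "Emit:" as a command line: name --argument value ..., lists and objects as JSON in quotes. servo_tool: Moves the arm, as the interface text tells. Its arguments: {"type":"object","properties":{"targets":{"type":"array"},"force":{"type":"number"}},"required":["targets"]}

```bash
mkdir -p pics; python3 - <<'E'
from station import monitor, viewer
import cv2,pickle
print(monitor.get_state())
for n in("scene","top"):
    f=viewer.grab_frame(n); cv2.imwrite(f"pics/{n}0.png",f["color"]); pickle.dump(f,open(f"{n}0.pkl","wb")); print(n,f["fovy"],f["cx"],f["cy"],f["R"],f["t"])
E
```

```text
{'t': 0.0, 'q': array([ 1.41309591e+00,  3.59378238e-01,  1.10554929e-02, -3.68147913e-04,
       -1.22412355e+00, -2.88119089e-01]), 'qd': array([-2.63804009e-05, -7.03040834e-04,  8.53858862e-04, -1.33317840e-03,
        5.78067763e-04, -4.78278195e-04]), 'joint_efforts': array([ 1.12059966e-03, -5.82713699e+01,  2.93068725e+01,  6.99735671e+00,
        7.16081529e-03, -1.50202518e-04]), 'eef_pos': array([0.29086491, 0.60859816, 0.24762356]), 'ee_rot': array([ 3.13991235e+00, -1.37068789e-04, -4.45944763e-01]), 'force': array([-0.00350218,  0.22555556, -0.31932522]), 'moment': array([0.02724579, 0.02896391, 0.02105048]), 'gripper_force': 0.0, 'width': 0.0874764071419407}
scene 57.10593687451543 316.48381952241436 199.24407409616148 [[ 0.42356142  0.90578884 -0.01192869]
 [ 0.59174936 -0.28663388 -0.75344124]
 [-0.68587784  0.31206985 -0.65740703]] [-0.26942921 -0.27438423  1.78868311]
top 49.28884352501508 322.9022521501232 199.71870908202084 [[ 0.01554875 -0.99985517 -0.00691981]
 [-0.99561767 -0.01484384 -0.09233157]
 [ 0.09221548  0.00832513 -0.99570427]] [0.02654887 0.58971323 1.46398665]
```

View pics/scene0.png

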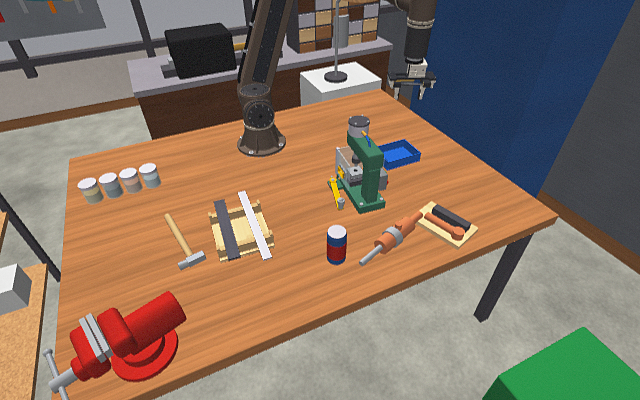

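View pics/top0.png

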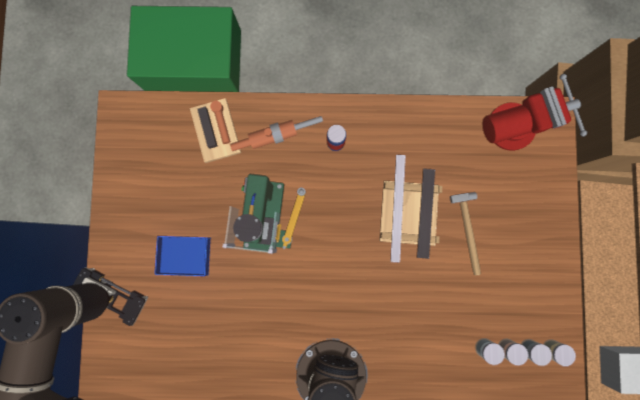

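The scene view shows the press centre-right and the stand with the two bars at left. In the top view the press is near (262,215), the yellow support runs from (287,240) to (301,190), the aluminium bar from (400,156) to (396,261), and the steel bar is near (426,213). I'll enlarge a crop.

```bash
python3 - <<'E'
import cv2
im=cv2.imread("pics/top0.png")
a=cv2.resize(im[150:270,215:320],None,fx=4,fy=4,interpolation=cv2.INTER_CUBIC)
b=cv2.resize(im[150:270,375:445],None,fx=4,fy=4,interpolation=cv2.INTER_CUBIC)
cv2.imwrite("pics/crop1.png",cv2.hconcat([a,b]))
E
```

```text
(no output)
```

View pics/crop1.png

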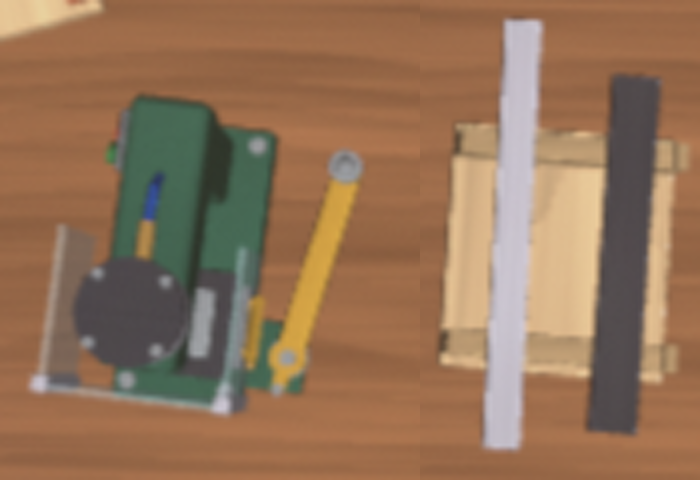

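The enlarged crop shows the ball at (345,165), the hinge at (287,357), the base corner at (275,133), guard posts at (38,382) and (228,405), and the cylinder at (130,312). The bar ends are at (523,20) and (503,447).

```bash
cat > h.py <<'E'
import numpy as np, pickle, cv2
def K(f): return 200/np.tan(np.radians(f["fovy"]/2))
def ray(f,u,v,z):
    d=f["R"].T@np.array([(u-f["cx"])/K(f),(v-f["cy"])/K(f),1]); c=-f["R"].T@f["t"]
    return c+d*(z-c[2])/d[2]
def proj(f,X):
    p=f["R"]@np.asarray(X,float)+f["t"]; return np.array([f["cx"]+K(f)*p[0]/p[2],f["cy"]+K(f)*p[1]/p[2]])
def toW(P,x,y):  # P=(x,y,yaw) press
    c,s=np.cos(P[2]),np.sin(P[2]); return np.array([P[0]+c*x-s*y,P[1]+s*x+c*y])
E
python3 - <<'E'
from h import *
from scipy.optimize import least_squares
f=pickle.load(open("top0.pkl","rb"))
px=lambda u,v,o=215:(o+(u+.5)/4-.5,150+(v+.5)/4-.5)
obs=[((-.020,-.090,.04),px(287,357)),((.17,-.055,.035),px(275,133)),((-.067,-.058,.155),px(225,405)),((-.067,.09,.155),px(38,382)),((0,0,.303),px(130,312))]
def res(P): return np.concatenate([proj(f,[*toW(P,x[0],x[1]),x[2]])-u for x,u in obs])
r=least_squares(res,[.6,.2,0]); print(r.x,r.fun.round(1))
P=r.x
for n,(x,u) in zip("hinge base g1 g2 cyl".split(),obs): print(n,ray(f,*u,x[2]).round(4))
b=ray(f,*px(345,165),.08); h=toW(P,-.02,-.09); print("ball",b,"hinge",h,np.linalg.norm(b[:2]-h), "ang",np.arctan2(*(b[:2]-h)[::-1])-P[2])
print("out",toW(P,0,-.255))
e1=ray(f,*px(523-420,20,375),.058);e2=ray(f,*px(503-420,447,375),.058);d=e1-e2
print("bar",(e1+e2)/2,np.linalg.norm(d),np.arctan2(d[1],d[0]),e1,e2)
s1=ray(f,*px(636-420,77,375),.06);s2=ray(f,*px(612-420,432,375),.06);print("steel",(s1+s2)/2,np.linalg.norm(s1-s2),np.arctan2(*(s1-s2)[:2][::-1]))
print("can",ray(f,336,133,.13))
print("final bar c",toW(P,0,-.14))
E
```

```text
[ 0.48515041  0.24298233 -0.11304598] [ 0.2 -0.4  0.7 -1.   0.   1.3 -0.5  0.9 -0.3 -0.8]
hinge [0.4539 0.1563 0.04  ]
base [0.6443 0.1714 0.035 ]
g1 [0.416 0.193 0.155]
g2 [0.4314 0.3386 0.155 ]
cyl [0.4829 0.2421 0.303 ]
ball [0.61265006 0.10838406 0.08      ] hinge [0.45512558 0.15581289] 0.16450974085221243 ang -0.1794092911368994
out [ 0.45638504 -0.01039004]
bar [ 0.56437676 -0.21568543  0.058     ] 0.3582373476753083 -0.04689766905787875 [ 0.74329849 -0.2240826   0.058     ] [ 0.38545502 -0.20728827  0.058     ]
steel [ 0.54744756 -0.30766984  0.06      ] 0.2972118065953517 -0.07334279628209277
can [ 0.79674828 -0.00426504  0.13      ]
final bar c [0.46935766 0.10387593]
```

The press pose fits to about 1 px, and the hinge–ball distance (165 mm vs 166) and bar length (358 mm vs 360) both check out. First I go up and over the press to the ball.

Emit:
servo_tool --targets '[{"angular": [0,0,0],"xyz": [0,0,-5],"claw": 7},{"angular": [0,0,0],"xyz": [0,0,-5],"claw": 7},{"angular": [0,0,0],"xyz": [0,0,-5],"claw": 7},{"angular": [0,0,0],"xyz": [3.6,2.2,0],"claw": 7},{"angular": [0,0,0],"xyz": [3.6,2.2,0],"claw": 7},{"angular": [0,0,0],"xyz": [3.6,2.2,0],"claw": 7},{"angular": [0,0,0],"xyz": [3.6,2.2,0],"claw": 7},{"angular": [0,0,0],"xyz": [3.6,2.2,0],"claw": 7},{"angular": [0,0,0],"xyz": [3.6,2.2,0],"claw": 7},{"angular": [0,0,0],"xyz": [3.6,2.2,0],"claw": 7},{"angular": [0,0,0],"xyz": [3.6,2.2,0],"claw": 7},{"angular": [0,0,0],"xyz": [3.6,2.2,0],"claw": 7},{"angular": [0,0,0],"xyz": [3.6,2.2,0],"claw": 7},{"angular": [0,0,0],"xyz": [3.6,2.2,0],"claw": 7},{"angular": [0,0,0],"xyz": [3.6,2.2,0],"claw": 7},{"angular": [0,0,0],"xyz": [3.6,2.2,0],"claw": 7},{"angular": [0,0,0],"xyz": [3.6,2.2,0],"claw": 7},{"angular": [0,0,0],"xyz": [0,0,0],"claw": 7},{"angular": [0,0,0],"xyz": [0,0,0],"claw": 7}]'

```text
t: 2.0
eef_pos: [0.6132, 0.1127, 0.3977]
ee_rot: [3.141, 0.001, -0.448]
force: [0.5, -0.0, -0.3]
width: 0.0699
gripper_force: 0.0
```

Emit:
servo_tool --targets '[{"angular": [0,0,8.1],"xyz": [0,0,0],"claw": 7},{"angular": [0,0,8.1],"xyz": [0,0,0],"claw": 7},{"angular": [0,0,8.1],"xyz": [0,0,0],"claw": 7},{"angular": [0,0,8.1],"xyz": [0,0,0],"claw": 7},{"angular": [0,0,8.1],"xyz": [0,0,0],"claw": 7},{"angular": [0,0,8.1],"xyz": [0,0,0],"claw": 7},{"angular": [0,0,8.1],"xyz": [0,0,0],"claw": 7},{"angular": [0,0,8.1],"xyz": [0,0,0],"claw": 7},{"angular": [0,0,8.1],"xyz": [0,0,0],"claw": 7},{"angular": [0,0,8.1],"xyz": [0,0,0],"claw": 7},{"angular": [0,0,0],"xyz": [0,0,0],"claw": 7},{"angular": [0,0,0],"xyz": [0,0,0],"claw": 7}]'

```text
t: 3.2
eef_pos: [0.6126, 0.1146, 0.3987]
ee_rot: [-3.142, 0.0, -1.854]
force: [-0.2, 0.5, 0.7]
width: 0.07
gripper_force: 0.0
```

```bash
python3 - <<'E'
from station import viewer,monitor
from h import *
f=viewer.grab_frame("wrist"); pickle.dump(f,open("w1.pkl","wb"))
cv2.imwrite("pics/w1.png",f["color"])
print(monitor.get_state()["q"], proj(f,[.6127,.1084,.08]), proj(f,[.455,.156,.036]))
E
```

```text
[ 4.97485521e-01  2.18591385e-01  1.50835542e-01 -7.71305031e-05
 -1.50290874e+00 -7.81256570e-01] [318.61459919 149.17520563] [424.21210308 145.6257812 ]
```

View pics/w1.png

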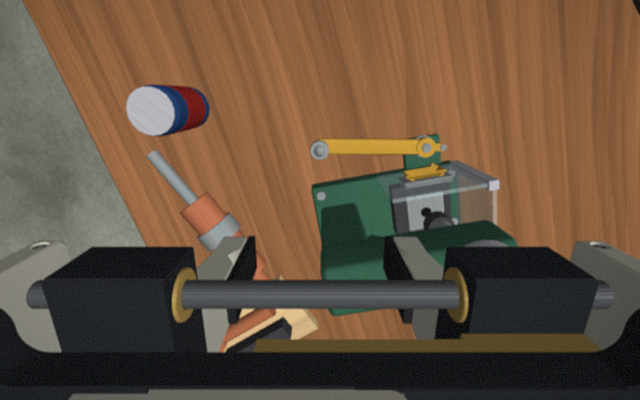

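The wrist view shows the ball at (319,150), as predicted, and the hinge at (427,146). Going down onto the cup and pinching lightly.

Emit:
servo_tool --targets '[{"angular": [0,0,0],"xyz": [0.6,-0.2,4.5],"claw": 7},{"angular": [0,0,0],"xyz": [0,0,4.5],"claw": 7},{"angular": [0,0,0],"xyz": [0,0,4.5],"claw": 7},{"angular": [0,0,0],"xyz": [0,0,4.5],"claw": 7},{"angular": [0,0,0],"xyz": [0,0,4.5],"claw": 7},{"angular": [0,0,0],"xyz": [0,0,4],"claw": 7},{"angular": [0,0,0],"xyz": [0,0,3],"claw": 7},{"angular": [0,0,0],"xyz": [0,0,2],"claw": 7},{"angular": [0,0,0],"xyz": [0,0,1.5],"claw": 7},{"angular": [0,0,0],"xyz": [0,0,0],"claw": 7},{"angular": [0,0,0],"xyz": [0,0,0],"claw": 4},{"angular": [0,0,0],"xyz": [0,0,0],"claw": 3.2},{"angular": [0,0,0],"xyz": [0,0,0],"claw": 2},{"angular": [0,0,0],"xyz": [0,0,0],"claw": 2},{"angular": [0,0,0],"xyz": [0,0,0],"claw": 2},{"angular": [0,0,0],"xyz": [0,0,0],"claw": 2},{"angular": [0,0,0],"xyz": [0,0,0],"claw": 2}]' --force 6

```text
t: 4.95
eef_pos: [0.6114, 0.1073, 0.0686]
ee_rot: [3.139, -0.001, -1.86]
force: [-7.6, 2.4, 5.1]
width: 0.0275
gripper_force: 6.0
```

```bash
python3 - <<'E'
from h import *
P=np.array([.48515,.24298,-.11305]);h=toW(P,-.02,-.09);y=-1.855
X=lambda a:h+.166*np.array([np.cos(P[2]-.1407-a),np.sin(P[2]-.1407-a)])
print(X(0),X(.04),X(1.31))
B=np.array([[np.cos(y),np.sin(y)],[np.sin(y),-np.cos(y)]])
A=np.linspace(.04,1.32,19)
print(np.round([100*B@(X(b)-X(a)) for a,b in zip(A,A[1:])],2).tolist())
E
```

```text
[0.61580915 0.11413877] [0.61401419 0.10774645] [ 0.45629451 -0.01018519]
[[1.18, 0.05], [1.17, 0.14], [1.16, 0.22], [1.14, 0.3], [1.12, 0.38], [1.09, 0.46], [1.05, 0.54], [1.01, 0.61], [0.96, 0.68], [0.91, 0.75], [0.86, 0.81], [0.8, 0.87], [0.74, 0.92], [0.67, 0.97], [0.6, 1.02], [0.52, 1.06], [0.45, 1.09], [0.37, 1.12]]
```

Emit:
servo_tool --targets '[{"angular": [0,0,0],"xyz": [0,0.15,0],"claw": 2},{"angular": [0,0,0],"xyz": [1.18,0.05,0],"claw": 2},{"angular": [0,0,0],"xyz": [1.17,0.14,0],"claw": 2},{"angular": [0,0,0],"xyz": [1.16,0.22,0],"claw": 2},{"angular": [0,0,0],"xyz": [1.14,0.3,0],"claw": 2},{"angular": [0,0,0],"xyz": [1.12,0.38,0],"claw": 2},{"angular": [0,0,0],"xyz": [1.09,0.46,0],"claw": 2},{"angular": [0,0,0],"xyz": [1.05,0.54,0],"claw": 2},{"angular": [0,0,0],"xyz": [1.01,0.61,0],"claw": 2},{"angular": [0,0,0],"xyz": [0.96,0.68,0],"claw": 2},{"angular": [0,0,0],"xyz": [0,0,0],"claw": 2}]'

```text
t: 6.05
eef_pos: [0.5512, 0.02, 0.0689]
ee_rot: [-3.14, -0.001, -1.861]
force: [9.1, -9.9, -5.9]
width: 0.0324
gripper_force: 6.0
```

Emit:
servo_tool --targets '[{"angular": [0,0,0],"xyz": [0,-0.2,0],"claw": 2},{"angular": [0,0,0],"xyz": [0,0,0],"claw": 2}]'

```text
t: 6.25
eef_pos: [0.5541, 0.0203, 0.069]
ee_rot: [-3.139, -0.001, -1.86]
force: [7.9, -8.8, -2.5]
width: 0.0272
gripper_force: 6.0
```

```bash
python3 - <<'E'
from station import viewer
from h import *
ims=[]
f=viewer.grab_frame("top"); ims.append(cv2.resize(f["color"][150:270,215:315],None,fx=4,fy=4))
f=viewer.grab_frame("wrist"); ims.append(cv2.resize(f["color"],(400,250)))
ims[1]=cv2.copyMakeBorder(ims[1],0,230,0,0,cv2.BORDER_CONSTANT)
cv2.imwrite("pics/m.png",cv2.hconcat(ims))
E
```

```text
(no output)
```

View pics/m.png

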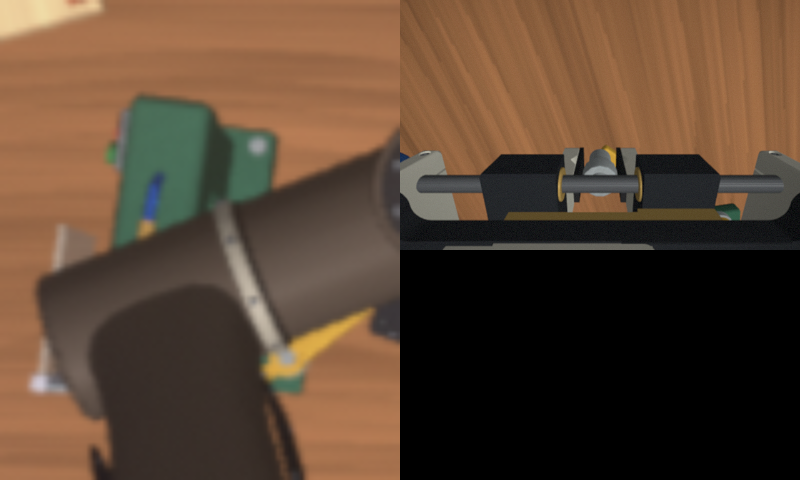

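The picture shows the cup held between the fingers and the yellow arm swung about halfway. Continuing the arc.

Emit:
servo_tool --targets '[{"angular": [0,0,0],"xyz": [0.91,0.75,0],"claw": 2},{"angular": [0,0,0],"xyz": [0.86,0.81,0],"claw": 2},{"angular": [0,0,0],"xyz": [0.8,0.87,0],"claw": 2},{"angular": [0,0,0],"xyz": [0.74,0.92,0],"claw": 2},{"angular": [0,0,0],"xyz": [0.67,0.97,0],"claw": 2},{"angular": [0,0,0],"xyz": [0.6,1.02,0],"claw": 2},{"angular": [0,0,0],"xyz": [0.52,1.06,0],"claw": 2},{"angular": [0,0,0],"xyz": [0.45,1.09,0],"claw": 2},{"angular": [0,0,0],"xyz": [0.37,1.12,0],"claw": 2},{"angular": [0,0,0],"xyz": [0,0,0],"claw": 2},{"angular": [0,0,0],"xyz": [0,0,0],"claw": 2},{"angular": [0,0,0],"xyz": [0,0,0],"claw": 2}]'

```text
t: 7.55
eef_pos: [0.4548, -0.0104, 0.069]
ee_rot: [-3.139, 0.0, -1.858]
force: [8.6, -10.1, -2.7]
width: 0.0278
gripper_force: 6.0
```

Emit:
servo_tool --targets '[{"angular": [0,0,0],"xyz": [0,0,0],"claw": 4},{"angular": [0,0,0],"xyz": [0,0,0],"claw": 5},{"angular": [0,0,0],"xyz": [0,0,0],"claw": 5},{"angular": [0,0,0],"xyz": [0,0,-2],"claw": 6},{"angular": [0,0,0],"xyz": [0,0,-4],"claw": 6},{"angular": [0,0,0],"xyz": [0,0,-5],"claw": 6},{"angular": [0,0,0],"xyz": [0,0,-5],"claw": 6},{"angular": [0,0,0],"xyz": [3.5,-2.4,0],"claw": 6},{"angular": [0,0,0],"xyz": [3.5,-2.4,0],"claw": 6},{"angular": [0,0,0],"xyz": [3.5,-2.4,0],"claw": 6},{"angular": [0,0,0],"xyz": [3.5,-2.4,0],"claw": 6},{"angular": [0,0,0],"xyz": [3.5,-2.4,0],"claw": 6},{"angular": [0,0,0],"xyz": [0,0,0],"claw": 6}]'

```text
t: 8.85
eef_pos: [0.5194, -0.2153, 0.2274]
ee_rot: [3.14, -0.001, -1.863]
force: [-0.5, -0.3, -0.3]
width: 0.0599
gripper_force: 0.0
```

Emit:
servo_tool --targets '[{"angular": [0,0,8.5],"xyz": [0,0,0],"claw": 6},{"angular": [0,0,8.5],"xyz": [0,0,0],"claw": 6},{"angular": [0,0,8.5],"xyz": [0,0,0],"claw": 6},{"angular": [0,0,8.5],"xyz": [0,0,0],"claw": 6},{"angular": [0,0,8.5],"xyz": [0,0,0],"claw": 6},{"angular": [0,0,8.5],"xyz": [0,0,0],"claw": 6},{"angular": [0,0,8.5],"xyz": [0,0,0],"claw": 6},{"angular": [0,0,8.5],"xyz": [0,0,0],"claw": 6},{"angular": [0,0,8.5],"xyz": [0,0,0],"claw": 6},{"angular": [0,0,0],"xyz": [0,0,0],"claw": 6},{"angular": [0,0,0],"xyz": [0,0,0],"claw": 6}]'

```text
t: 9.95
eef_pos: [0.5188, -0.2115, 0.2284]
ee_rot: [3.141, -0.0, 3.093]
force: [0.2, 0.1, -0.2]
width: 0.0601
gripper_force: 0.0
```

```bash
python3 - <<'E'
from station import viewer
from h import *
f=viewer.grab_frame("top"); pickle.dump(f,open("top2.pkl","wb")); a=cv2.resize(f["color"][150:270,225:325],None,fx=4,fy=4,interpolation=cv2.INTER_CUBIC)
g=viewer.grab_frame("wrist"); pickle.dump(g,open("w2.pkl","wb")); b=cv2.copyMakeBorder(cv2.resize(g["color"],(400,250)),0,230,0,0,cv2.BORDER_CONSTANT)
cv2.imwrite("pics/m2.png",cv2.hconcat([a,b]))
print("exp ball",proj(f,[.4564,-.0103,.08]))
d=np.array([.9989,-.047,0]);c=np.array([.5644,-.2157,.058])
for s in(-.1,0,.05):
  for n in(-.015,.015): print(s,n,proj(g,c+s*d+n*np.array([.047,.9989,0])))
E
```

```text
exp ball [336.16406212 238.86503686]
-0.1 -0.015 [299.40593811 125.13711057]
-0.1 0.015 [331.28084448 125.08795343]
0 -0.015 [301.39641719 223.60155334]
0 0.015 [330.34921284 223.55409434]
0.05 -0.015 [302.2607969 266.3604388]
0.05 0.015 [329.9446435  266.31389376]
```

View pics/m2.png

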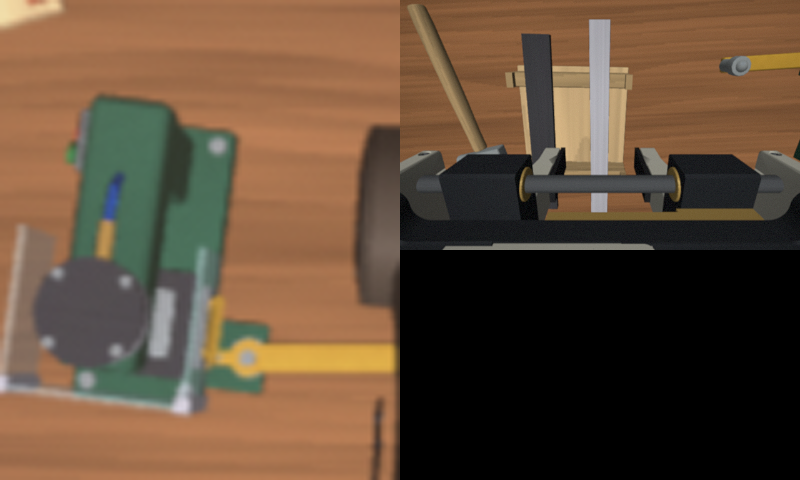

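The wrist picture shows the bar centred between the open fingers, the steel bar clear of the left finger, and the ball near (544,106) in full pixels. I'll measure the bar and ball from it.

```bash
python3 - <<'E'
from h import *
g=pickle.load(open("w2.pkl","rb")); im=g["color"].astype(int)
L=[];Rr=[]
for v in range(50,230,6):
    m=np.where((im[v,280:360].min(1)>135)&(np.ptp(im[v,280:360],axis=1)<40))[0]+280
    if len(m)>15: L.append(ray(g,m[0]-.5,v,.058));Rr.append(ray(g,m[-1]+.5,v,.058))
L,Rr=np.array(L),np.array(Rr); C=(L+Rr)/2
p=np.polyfit(C[:,0],C[:,1],1); print(len(C),"width",np.linalg.norm(L-Rr,axis=1).round(4),"ang",np.arctan(p[0]),"y at .519",np.polyval(p,.519))
col=im[:,316]; print([ (v,col[v].tolist()) for v in range(24,42,2)], "far", )
print("near end, row 31:",ray(g,316,31,.058))
b=ray(g,544,106,.08);h=np.array([.4551,.1558]);print("ball",b,"proj exp",proj(g,[.4564,-.0103,.08]),"ang",-.11305-.1407-np.arctan2(*(b[:2]-h)[::-1]))
f=pickle.load(open("top2.pkl","rb"))
a=ray(f,225+247/4,150+356/4,.04); c=ray(f,225+390/4,150+358/4,.036);e=c-a;print("arm angle top",-.11305-.1407-np.arctan2(e[1],e[0]),a)
E
```

```text
30 width [0.029  0.0292 0.0293 0.0295 0.0296 0.0298 0.0291 0.0292 0.0294 0.0286
 0.0297 0.0289 0.0291 0.0293 0.0294 0.0296 0.0298 0.0299 0.0291 0.0293
 0.0295 0.0296 0.0298 0.03   0.0302 0.0304 0.0295 0.0297 0.0288 0.029 ] ang -0.051368801398260375 y at .519 -0.21055155145874732
[(24, [50, 84, 125]), (26, [57, 89, 130]), (28, [55, 87, 127]), (30, [81, 97, 125]), (32, [167, 163, 164]), (34, [171, 168, 169]), (36, [170, 165, 166]), (38, [171, 166, 166]), (40, [170, 165, 167])] far
near end, row 31: [ 0.38482333 -0.20624366  0.058     ]
ball [ 0.45601732 -0.01366372  0.08      ] proj exp [547.87647763 106.26500346] ang 1.3116333013151922
arm angle top 1.3153884796591808 [0.45349626 0.15502427 0.04      ]
```

The support is seated: the angle comes out at 1.31 from both views. Grasping the bar.

Emit:
servo_tool --targets '[{"angular": [0,0,0],"xyz": [0,0.1,4],"claw": 6},{"angular": [0,0,0],"xyz": [0,0,4],"claw": 6},{"angular": [0,0,0],"xyz": [0,0,4],"claw": 6},{"angular": [0,0,0],"xyz": [0,0,3],"claw": 6},{"angular": [0,0,0],"xyz": [0,0,2.1],"claw": 6},{"angular": [0,0,0],"xyz": [0,0,0],"claw": 6},{"angular": [0,0,0],"xyz": [0,0,0],"claw": 4},{"angular": [0,0,0],"xyz": [0,0,0],"claw": 3},{"angular": [0,0,0],"xyz": [0,0,0],"claw": 2},{"angular": [0,0,0],"xyz": [0,0,0],"claw": 2},{"angular": [0,0,0],"xyz": [0,0,0],"claw": 2},{"angular": [0,0,0],"xyz": [0,0,0],"claw": 2},{"angular": [0,0,0],"xyz": [0,0,0],"claw": 2}]' --force 50

```text
t: 11.35
eef_pos: [0.5196, -0.211, 0.0586]
ee_rot: [-3.141, 0.001, 3.089]
force: [-1.2, 1.9, 7.7]
width: 0.0292
gripper_force: 50.0
```

The fingertips sit 13 mm below the bar, so they'd brush the ball cup when passing it. I'll regrip with the bar nearer the tips, and nearer the bar's centre.

Emit:
servo_tool --targets '[{"angular": [0,0,0],"xyz": [0,0,0],"claw": 4.5},{"angular": [0,0,0],"xyz": [0,0,0],"claw": 5},{"angular": [0,0,0],"xyz": [0,0,0],"claw": 5},{"angular": [0,0,0],"xyz": [-1.3,0,-1.0],"claw": 5},{"angular": [0,0,0],"xyz": [-1.2,0,0],"claw": 5},{"angular": [0,0,0],"xyz": [0,0,0],"claw": 5},{"angular": [0,0,0],"xyz": [0,0,0],"claw": 5}]' --force 60

```text
t: 12.05
eef_pos: [0.5437, -0.2121, 0.0668]
ee_rot: [3.141, -0.001, 3.088]
force: [-0.5, 0.7, 0.1]
width: 0.0501
gripper_force: 0.0
```

Emit:
servo_tool --targets '[{"angular": [0,0,0],"xyz": [0,0,-0.05],"claw": 4},{"angular": [0,0,0],"xyz": [0,0,0],"claw": 2},{"angular": [0,0,0],"xyz": [0,0,0],"claw": 2},{"angular": [0,0,0],"xyz": [0,0,0],"claw": 2},{"angular": [0,0,0],"xyz": [0,0,0],"claw": 2},{"angular": [0,0,0],"xyz": [0,0,0],"claw": 2},{"angular": [0,0,0],"xyz": [0,0,0],"claw": 2}]' --force 60

```text
t: 12.75
eef_pos: [0.5437, -0.2123, 0.068]
ee_rot: [3.142, -0.0, 3.088]
force: [-0.6, -0.3, -0.5]
width: 0.0291
gripper_force: 60.0
```

Emit:
servo_tool --targets '[{"angular": [0,0,0],"xyz": [0,0,-0.5],"claw": 2},{"angular": [0,0,0],"xyz": [0,0,-1.5],"claw": 2},{"angular": [0,0,0],"xyz": [0,0,-2.5],"claw": 2},{"angular": [0,0,0],"xyz": [0,0,-3],"claw": 2},{"angular": [0,0,0],"xyz": [0,0,-2.5],"claw": 2},{"angular": [0,0,0],"xyz": [0,0,-1.5],"claw": 2},{"angular": [0,0,0],"xyz": [0,0,-0.5],"claw": 2},{"angular": [0,0,0],"xyz": [0,0,0],"claw": 2},{"angular": [0,0,0],"xyz": [0,0,0],"claw": 2}]'

```text
t: 13.65
eef_pos: [0.5434, -0.2121, 0.1871]
ee_rot: [3.141, -0.001, 3.088]
force: [-0.2, -0.4, -2.4]
width: 0.0294
gripper_force: 60.0
```

```bash
python3 - <<'E'
from station import monitor
from h import *
s=monitor.get_state();print(s["eef_pos"],s["ee_rot"],s["q"],s["force"],s["width"],s["gripper_force"])
P=np.array([.48515,.24298,-.11305]);y=s["ee_rot"][2]
T=toW(P,0,-.290-.021); d=T-s["eef_pos"][:2]
print(T,"tool d cm",100*(np.cos(y)*d[0]+np.sin(y)*d[1]),100*(np.sin(y)*d[0]-np.cos(y)*d[1]))
E
```

```text
[ 0.54339535 -0.21207855  0.18708566] [ 3.14123630e+00 -1.38064468e-03  3.08829727e+00] [-3.73033152e-02  2.57544330e-01 -2.79957727e-01 -4.40145481e-04
 -1.03466908e+00 -1.58656355e+00] [-0.20091805 -0.40939705 -2.37163786] 0.029363111763272085 59.996488094329834
[ 0.45006629 -0.06603478] tool d cm 10.097632144809035 14.086475239079558
```

Emit:
servo_tool --targets '[{"angular": [0,0,0],"xyz": [0.8,1.1,0],"claw": 2},{"angular": [0,0,0],"xyz": [1.6,2.2,0],"claw": 2},{"angular": [0,0,0],"xyz": [2.1,3,0],"claw": 2},{"angular": [0,0,0],"xyz": [2.1,3,0],"claw": 2},{"angular": [0,0,0],"xyz": [1.7,2.5,0],"claw": 2},{"angular": [0,0,0],"xyz": [1.2,1.6,0],"claw": 2},{"angular": [0,0,0],"xyz": [0.6,0.7,0],"claw": 2},{"angular": [0,0,-2],"xyz": [0,0,0],"claw": 2},{"angular": [0,0,-5],"xyz": [0,0,0],"claw": 2},{"angular": [0,0,-5],"xyz": [0,0,0],"claw": 2},{"angular": [0,0,-5],"xyz": [0,0,0],"claw": 2},{"angular": [0,0,-5],"xyz": [0,0,0],"claw": 2}]'

```text
t: 14.85
eef_pos: [0.4502, -0.0662, 0.1874]
ee_rot: [3.141, -0.001, -2.807]
force: [-0.4, -0.1, -1.7]
width: 0.0289
gripper_force: 60.0
```

Emit:
servo_tool --targets '[{"angular": [0,0,-5],"xyz": [0,0,0],"claw": 2},{"angular": [0,0,-5],"xyz": [0,0,0],"claw": 2},{"angular": [0,0,-5],"xyz": [0,0,0],"claw": 2},{"angular": [0,0,-5],"xyz": [0,0,0],"claw": 2},{"angular": [0,0,-5],"xyz": [0,0,0],"claw": 2},{"angular": [0,0,-5],"xyz": [0,0,0],"claw": 2},{"angular": [0,0,-5],"xyz": [0,0,0],"claw": 2},{"angular": [0,0,-5],"xyz": [0,0,0],"claw": 2},{"angular": [0,0,-5],"xyz": [0,0,0],"claw": 2},{"angular": [0,0,-5],"xyz": [0,0,0],"claw": 2},{"angular": [0,0,-5],"xyz": [0,0,0],"claw": 2},{"angular": [0,0,-5],"xyz": [0,0,0],"claw": 2},{"angular": [0,0,-3],"xyz": [0,0,0],"claw": 2},{"angular": [0,0,-1.6],"xyz": [0,0,0],"claw": 2},{"angular": [0,0,0],"xyz": [0,0,0],"claw": 2},{"angular": [0,0,0],"xyz": [0,0,0],"claw": 2},{"angular": [0,0,0],"xyz": [0,0,0],"claw": 2}]'

```text
t: 16.55
eef_pos: [0.4505, -0.0661, 0.1879]
ee_rot: [3.141, -0.0, -1.684]
force: [-0.3, -0.8, -1.6]
width: 0.0293
gripper_force: 60.0
```

```bash
python3 - <<'E'
from station import monitor,viewer
from h import *
s=monitor.get_state();print(s["eef_pos"],s["ee_rot"],s["q"])
P=np.array([.48515,.24298,-.11305])
for n in("top","scene"):
  f=viewer.grab_frame(n); pickle.dump(f,open(n+"3.pkl","wb"))
  print(n,"slot",proj(f,[*toW(P,0,-.065),.085]),"tcp",proj(f,s["eef_pos"]))
  f3=f
  c=proj(f,[*toW(P,0,-.11),.12]).astype(int)
  im=f["color"][c[1]-50:c[1]+50,c[0]-50:c[0]+50]; print(c)
  cv2.imwrite(f"pics/{n}3.png",cv2.resize(im,None,fx=4,fy=4,interpolation=cv2.INTER_CUBIC))
cv2.imwrite("pics/m3.png",cv2.hconcat([cv2.imread("pics/top3.png"),cv2.imread("pics/scene3.png")]))
E
```

```text
[ 0.45053991 -0.06610818  0.1879455 ] [ 3.14139778e+00 -6.67458746e-05 -1.68415155e+00] [ 2.89065291e-01  4.39897731e-02 -5.40567951e-01 -1.78728782e-05
 -9.86444049e-01 -4.02410659e-01]
top slot [278.54628206 231.38231926] tcp [355.4372892  240.99466191]
[291 232]
scene slot [340.01715389 172.36865992] tcp [277.75568667 163.34660627]
[329 167]
```

View pics/m3.png

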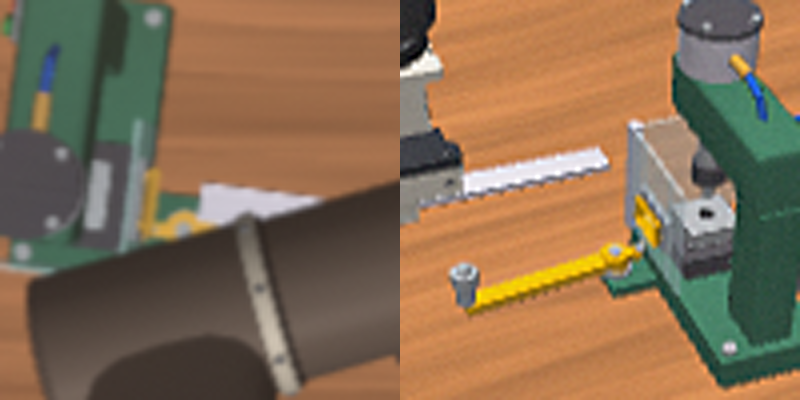

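The bar end points at the slot and sits above the support. The lips are at about (279,232) in the top view and (341,172) in the scene view, against predictions of (278.5,231.4) and (340,172.4). I'll refine with yellow masks in the closer wrist frame.

```bash
python3 - <<'E'
from h import *
P=np.array([.48515,.24298,-.11305])
def mask(f,c,r):
    h=cv2.cvtColor(f["color"],cv2.COLOR_BGR2HSV); m=cv2.inRange(h,(20,120,90),(32,255,255)); z=np.zeros_like(m); z[c[1]-r[1]:c[1]+r[1],c[0]-r[0]:c[0]+r[0]]=1
    return m*z
w=pickle.load(open("w1.pkl","rb"))
m=mask(w,(425,174),(25,9)); v,u=np.nonzero(m); print("w1 yellow",len(u),u.min(),u.max(),v.min(),v.max(),u.mean(),v.mean())
for r in range(164,183): 
    q=np.where(m[r])[0]
    if len(q): print(r,q.min(),q.max(),len(q))
for X in [(-.026,-.071,.099),(.026,-.071,.099),(-.017,-.063,.09),(.017,-.063,.09),(-.026,-.071,.071),(.026,-.071,.071),(-.02,-.09,.04)]: print(X,proj(w,[*toW(P,X[0],X[1]),X[2]]).round(1))
# bar in scene3/top3: end position predicted
B=.1879-.018+.008
for n in("top","scene"):
    f=pickle.load(open(n+"3.pkl","rb"))
    for x in(-.015,.015): print(n,proj(f,[*toW(P,x,-.11),B]).round(1))
E
```

```text
w1 yellow 413 404 445 165 180 423.7820823244552 172.28329297820824
165 435 438 4
166 427 438 11
167 422 440 18
168 416 442 26
169 410 445 36
170 405 445 41
171 404 445 42
172 404 444 41
173 404 443 40
174 405 443 39
175 405 442 38
176 405 432 28
177 406 426 21
178 408 421 14
179 409 416 8
180 409 414 6
(-0.026, -0.071, 0.099) [443.5 165.2]
(0.026, -0.071, 0.099) [406.1 171.4]
(-0.017, -0.063, 0.09) [435.2 170.4]
(0.017, -0.063, 0.09) [411.3 174.3]
(-0.026, -0.071, 0.071) [436.5 161.2]
(0.026, -0.071, 0.071) [401.3 167. ]
(-0.02, -0.09, 0.04) [424.9 145.9]
top [289.2 237.6]
top [290.5 227.8]
scene [328.3 153. ]
scene [331.  157.2]
```

Predictions agree to within about 1 mm across the slot. Lowering, then starting the feed.

Emit:
servo_tool --targets '[{"angular": [0,0,0],"xyz": [0,0,1],"claw": 2},{"angular": [0,0,0],"xyz": [0,0,2],"claw": 2},{"angular": [0,0,0],"xyz": [0,0,2.5],"claw": 2},{"angular": [0,0,0],"xyz": [0,0,2],"claw": 2},{"angular": [0,0,0],"xyz": [0,0,1],"claw": 2},{"angular": [0,0,0],"xyz": [0,0,0.3],"claw": 2},{"angular": [0,0,0],"xyz": [0,0,0],"claw": 2},{"angular": [0,0,0],"xyz": [0,0,0],"claw": 2}]'

```text
t: 17.45
eef_pos: [0.4512, -0.066, 0.1008]
ee_rot: [-3.14, 0.0, -1.683]
force: [-0.5, -0.9, -1.7]
width: 0.0292
gripper_force: 60.0
```

```bash
python3 - <<'E'
from station import monitor,viewer
from h import *
s=monitor.get_state();print(s["eef_pos"],s["ee_rot"],s["force"],s["moment"])
P=np.array([.48515,.24298,-.11305])
f=viewer.grab_frame("scene"); pickle.dump(f,open("scene4.pkl","wb"))
im=f["color"][130:210,250:360]; cv2.imwrite("pics/m4.png",cv2.resize(im,None,fx=7,fy=7,interpolation=cv2.INTER_CUBIC))
z=s["eef_pos"][2]-.018
for x in(-.015,.015):
  for y in (-.11,-.20): 
    p=proj(f,[*toW(P,x,y),z+.008]);print(x,y,(p-[250,130]+.5)*7-.5)
for X in [(-.026,-.071,.099),(.026,-.071,.099),(-.026,-.071,.071),(.026,-.071,.071),(0,-.255,.08)]: print(X,(proj(f,[*toW(P,X[0],X[1]),X[2]])-[250,130]+.5)*7-.5)
E
```

```text
[ 0.45124906 -0.06597064  0.10077444] [-3.14033295e+00  3.11335778e-04 -1.68308070e+00] [-0.50816875 -0.91069683 -1.67573697] [ 0.04015584 -0.0471272  -0.02295827]
-0.015 -0.11 [549.65539637 292.34142242]
-0.015 -0.2 [398.0421109  324.64561656]
0.015 -0.11 [568.0042996  322.76300002]
0.015 -0.2 [414.358508   356.00847051]
(-0.026, -0.071, 0.099) [607.45177551 256.1739606 ]
(0.026, -0.071, 0.099) [640.85489758 308.11839067]
(-0.026, -0.071, 0.071) [606.30834605 295.53587093]
(0.026, -0.071, 0.071) [639.25801087 347.83259669]
(0, -0.255, 0.08) [311.66143548 376.0566362 ]
```

View pics/m4.png

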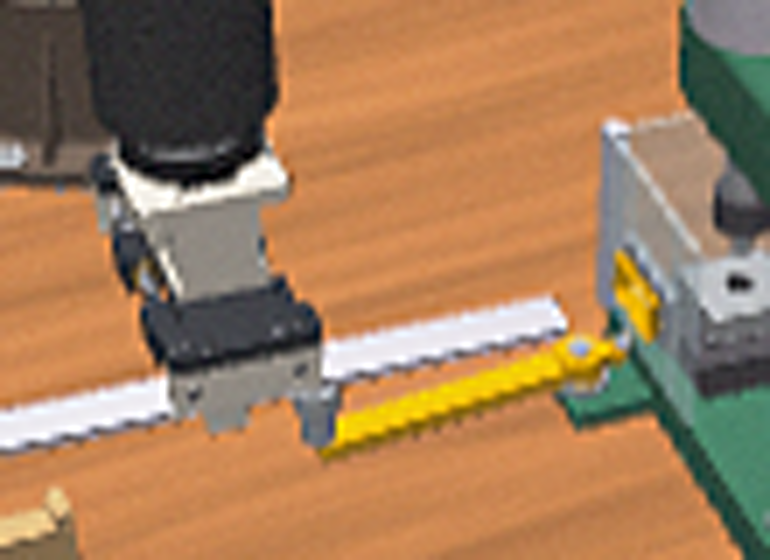

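The picture shows the bar end (553,297)–(567,325) level with the lips, centred near (638,295), and the line of the bar leads into the mouth. Feeding in.

Emit:
servo_tool --targets '[{"angular": [0,0,0],"xyz": [-1,0.1,0],"claw": 2},{"angular": [0,0,0],"xyz": [-1,0,0],"claw": 2},{"angular": [0,0,0],"xyz": [-1,0,0],"claw": 2},{"angular": [0,0,0],"xyz": [-1,0,0],"claw": 2},{"angular": [0,0,0],"xyz": [-0.5,0,0],"claw": 2},{"angular": [0,0,0],"xyz": [-0.5,0,0],"claw": 2},{"angular": [0,0,0],"xyz": [-0.5,0,0],"claw": 2},{"angular": [0,0,0],"xyz": [0,0,0],"claw": 2}]'

```text
t: 18.3
eef_pos: [0.4557, -0.0109, 0.1]
ee_rot: [3.141, -0.0, -1.683]
force: [-0.7, -0.5, -1.3]
width: 0.0291
gripper_force: 60.0
```

Emit:
servo_tool --targets '[{"angular": [0,0,0],"xyz": [-0.5,0,0],"claw": 2},{"angular": [0,0,0],"xyz": [-0.5,0,0],"claw": 2},{"angular": [0,0,0],"xyz": [-0.5,0,0],"claw": 2},{"angular": [0,0,0],"xyz": [-0.5,0,0],"claw": 2},{"angular": [0,0,0],"xyz": [0,0,0],"claw": 2}]'

```text
t: 18.8
eef_pos: [0.4582, 0.0092, 0.1001]
ee_rot: [-3.141, 0.0, -1.683]
force: [-1.4, 1.2, -0.7]
width: 0.0288
gripper_force: 60.0
```

Emit:
servo_tool --targets '[{"angular": [0,0,0],"xyz": [-1,0,0],"claw": 2},{"angular": [0,0,0],"xyz": [-1,0,0],"claw": 2},{"angular": [0,0,0],"xyz": [-1,0,0],"claw": 2},{"angular": [0,0,0],"xyz": [-0.5,0,0],"claw": 2},{"angular": [0,0,0],"xyz": [0,0,0],"claw": 2}]'

```text
t: 19.3
eef_pos: [0.4622, 0.0444, 0.1001]
ee_rot: [-3.141, 0.0, -1.682]
force: [-1.4, 1.6, -2.0]
width: 0.029
gripper_force: 60.0
```

```bash
python3 - <<'E'
from station import monitor,viewer
from h import *
s=monitor.get_state();print(s["eef_pos"],s["ee_rot"],s["force"],s["moment"])
P=np.array([.48515,.24298,-.11305]); d=s["eef_pos"][:2]-P[:2];c,q=np.cos(P[2]),np.sin(P[2]);print("tcp press",c*d[0]+q*d[1],-q*d[0]+c*d[1])
f=viewer.grab_frame("scene")
im=f["color"][120:210,265:375]; cv2.imwrite("pics/m5.png",cv2.resize(im,None,fx=6,fy=6,interpolation=cv2.INTER_CUBIC))
E
```

```text
[0.46223868 0.04438362 0.10009585] [-3.14123318e+00  3.71208941e-04 -1.68195319e+00] [-1.38982717  1.55440341 -1.99380598] [0.34766039 0.36936024 0.27713798]
tcp press -0.00036153857371475084 -0.19991328250513277
```

View pics/m5.png

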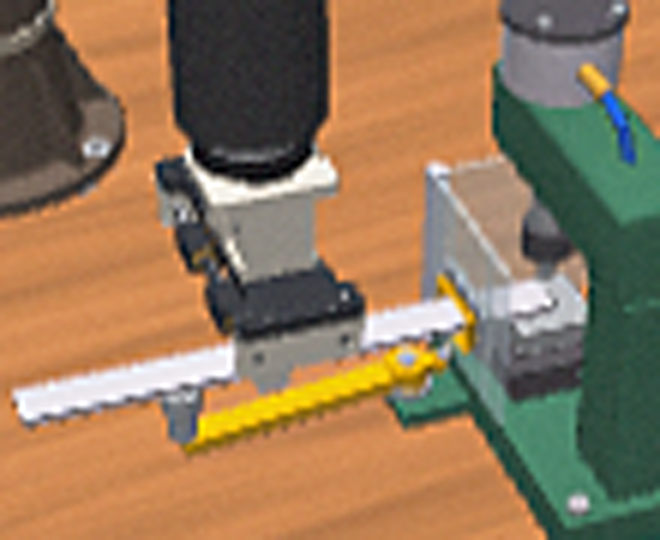

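The bar is through the slot with its end over the die at (545,300), the support is still in line, and forces are small. Feeding on to the pin.

Emit:
servo_tool --targets '[{"angular": [0,0,0],"xyz": [-0.8,0,0],"claw": 2},{"angular": [0,0,0],"xyz": [-0.8,0,0],"claw": 2},{"angular": [0,0,0],"xyz": [-0.8,0,0],"claw": 2},{"angular": [0,0,0],"xyz": [-0.6,0,0],"claw": 2},{"angular": [0,0,0],"xyz": [-0.3,0,0],"claw": 2},{"angular": [0,0,0],"xyz": [0,0,0],"claw": 2},{"angular": [0,0,0],"xyz": [0,0,0],"claw": 2}]'

```text
t: 20.05
eef_pos: [0.4658, 0.0764, 0.1001]
ee_rot: [-3.141, 0.0, -1.683]
force: [-1.6, 1.7, -1.6]
width: 0.0293
gripper_force: 60.0
```

Emit:
servo_tool --targets '[{"angular": [0,0,0],"xyz": [-0.15,0,0],"claw": 2},{"angular": [0,0,0],"xyz": [-0.15,0,0],"claw": 2},{"angular": [0,0,0],"xyz": [0,0,0],"claw": 2},{"angular": [0,0,0],"xyz": [0,0,0],"claw": 2}]'

```text
t: 20.45
eef_pos: [0.4659, 0.079, 0.1]
ee_rot: [3.141, -0.0, -1.683]
force: [-1.9, -1.1, -1.9]
width: 0.029
gripper_force: 60.0
```

Emit:
servo_tool --targets '[{"angular": [0,0,0],"xyz": [-0.1,0,0],"claw": 2},{"angular": [0,0,0],"xyz": [-0.1,0,0],"claw": 2},{"angular": [0,0,0],"xyz": [0,0,0],"claw": 2},{"angular": [0,0,0],"xyz": [0,0,0],"claw": 2}]'

```text
t: 20.85
eef_pos: [0.4662, 0.0811, 0.1]
ee_rot: [3.142, -0.0, -1.683]
force: [-1.9, -0.2, -0.6]
width: 0.0292
gripper_force: 60.0
```

Emit:
servo_tool --targets '[{"angular": [0,0,0],"xyz": [-0.1,0,0],"claw": 2},{"angular": [0,0,0],"xyz": [-0.1,0,0],"claw": 2},{"angular": [0,0,0],"xyz": [0,0,0],"claw": 2},{"angular": [0,0,0],"xyz": [0,0,0],"claw": 2}]'

```text
t: 21.25
eef_pos: [0.4663, 0.0828, 0.1]
ee_rot: [3.141, -0.0, -1.683]
force: [-2.0, -4.0, -1.9]
width: 0.0292
gripper_force: 60.0
```

Emit:
servo_tool --targets '[{"angular": [0,0,0],"xyz": [-0.1,0,0],"claw": 2},{"angular": [0,0,0],"xyz": [0,0,0],"claw": 2}]'

```text
t: 21.45
eef_pos: [0.4664, 0.084, 0.1]
ee_rot: [3.141, -0.0, -1.683]
force: [-2.9, -4.3, -1.8]
width: 0.0288
gripper_force: 60.0
```

Emit:
servo_tool --targets '[{"angular": [0,0,0],"xyz": [-0.1,0,0],"claw": 2},{"angular": [0,0,0],"xyz": [0,0,0],"claw": 2}]'

```text
t: 21.65
eef_pos: [0.4665, 0.085, 0.1]
ee_rot: [3.141, -0.0, -1.683]
force: [-1.5, -4.5, -1.8]
width: 0.0294
gripper_force: 60.0
```

Emit:
servo_tool --targets '[{"angular": [0,0,0],"xyz": [-0.1,0,0],"claw": 2},{"angular": [0,0,0],"xyz": [0,0,0],"claw": 2}]'

```text
t: 21.85
eef_pos: [0.4667, 0.086, 0.1]
ee_rot: [3.141, -0.0, -1.683]
force: [-2.3, -5.4, -0.8]
width: 0.0292
gripper_force: 60.0
```

Emit:
servo_tool --targets '[{"angular": [0,0,0],"xyz": [-0.1,0,0],"claw": 2},{"angular": [0,0,0],"xyz": [0,0,0],"claw": 2},{"angular": [0,0,0],"xyz": [0,0,0],"claw": 2}]'

```text
t: 22.15
eef_pos: [0.4667, 0.0868, 0.1]
ee_rot: [3.141, -0.0, -1.683]
force: [-1.2, -5.3, -2.2]
width: 0.0291
gripper_force: 60.0
```

```bash
python3 - <<'E'
from station import monitor,viewer
import numpy as np
F=[]
for i in range(6):
    viewer.grab_frame("wrist"); s=monitor.get_state(); F.append(s["force"])
print(np.mean(F,0),np.std(F,0),s["eef_pos"],s["t"])
E
```

```text
[-1.65899866 -5.61789869 -1.61017474] [0.52709762 0.26286945 0.45480864] [0.46672111 0.08678703 0.10000331] 22.45
```

Emit:
servo_tool --targets '[{"angular": [0,0,0],"xyz": [-0.1,0,0],"claw": 2},{"angular": [0,0,0],"xyz": [0,0,0],"claw": 2},{"angular": [0,0,0],"xyz": [0,0,0],"claw": 2}]'

```text
t: 22.75
eef_pos: [0.4668, 0.0877, 0.1]
ee_rot: [3.141, -0.001, -1.683]
force: [-1.8, -6.0, -1.7]
width: 0.029
gripper_force: 60.0
```

Emit:
servo_tool --targets '[{"angular": [0,0,0],"xyz": [-0.1,0,0],"claw": 2},{"angular": [0,0,0],"xyz": [0,0,0],"claw": 2},{"angular": [0,0,0],"xyz": [0,0,0],"claw": 2}]'

```text
t: 23.05
eef_pos: [0.4668, 0.0886, 0.0999]
ee_rot: [3.141, -0.001, -1.683]
force: [-0.6, -5.8, -0.8]
width: 0.0291
gripper_force: 60.0
```

```bash
python3 - <<'E'
from station import monitor,viewer
from h import *
F=[]
for i in range(5):
    f=viewer.grab_frame("scene"); s=monitor.get_state(); F.append(s["force"])
print(np.mean(F,0),s["eef_pos"],s["gripper_force"])
P=np.array([.48515,.24298,-.11305])
z=s["eef_pos"][2]-.018; print("underside",z)
for X in [(-.015,-.3175,z+.008),(.015,-.3175,z+.008),(0,-.255,.08)]: print(((proj(f,[*toW(P,X[0],X[1]),X[2]])-[265,120]+.5)*6-.5).round())
im=f["color"][120:210,265:375]; cv2.imwrite("pics/m6.png",cv2.resize(im,None,fx=6,fy=6,interpolation=cv2.INTER_CUBIC))
E
```

```text
[-1.21927271 -6.06011135 -1.68837154] [0.46681913 0.08855131 0.09994874] 60.00815570354462
underside 0.08194873655010226
[ 76. 377.]
[ 87. 405.]
[177. 382.]
```

View pics/m6.png

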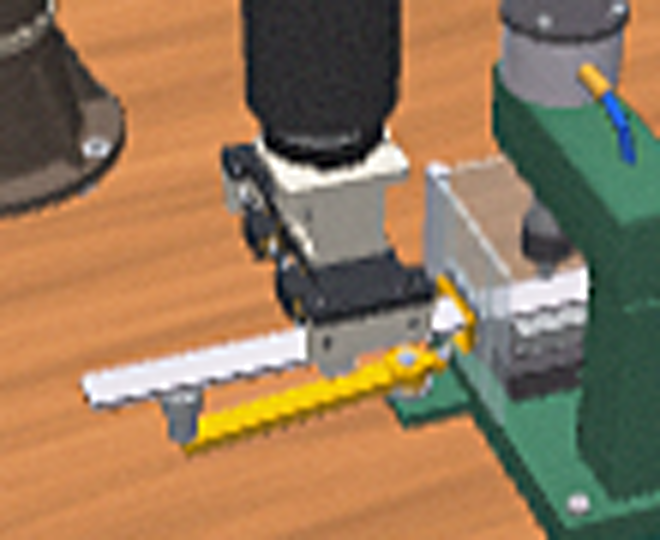

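The bar lies flat on the support and through the slot, with its rear end at (83–93, 380–405) as predicted. The support is still out, and a steady 6 N push means the pin is about 6 mm in.

```bash
python3 -c "
from station import order
print(order.job_done())"
```

```text
the job is handed in; nothing more can be done
None
```

I handed the job in with the support swung out to its detent and the aluminium bar fed through the slot, gripped at 60 N and holding the stop pin about 6 mm in (estimated from a steady 6 N push back); no pass or fail result came back.

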